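# Pack a pump head solid with slotted spacers and hold it down

## Task

Block the pump dispenser: first press its sprung head down until it meets the spacer already under it and let it spring right up again, to feel the play. Then slide slotted spacers from the counter flat into the gap under the head, one on another and fully home round the stem, until no further whole spacer will go in (one or both; a spare stays on the counter). Finish holding, with the gripper still pressing the head firmly down on the stack, and leave the other things where they are.

Things in the scene. Friction and masses are not known exactly. Their poses are not given: they have to be found in the camera images.
- shoulder (a point): centre of the flat round top of the stainless pump bottle, which is fixed to the counter: 90 mm in diameter, 110 mm high. This point is on its top face, on the stem's axis; z up, x points the way the spout points (away from the robot, give or take 0.35 rad); the spacers go in from the opposite side, moving along +x
- pump: pump head: flat-topped steel cap 44 mm wide, 14 mm thick, thin spout along +x (tip 70 mm out), stem 12 mm thick below it into the bottle. Origin: centre of the cap's underside, 25 to 38.5 mm above the bottle's top at rest (differs each time; top face 14 mm higher). Moves only straight down from rest, up to 30 mm: 3 N to start, plus 0.15 N per mm
- spacer_in_grip (a point): the spacer already round the stem on the bottle's top, tail away from the spout, 95 x 46 x 10 mm, flat black plastic; fork head with a 16 mm wide slot, tail 26 mm wide, 42 mm long. Point on its middle line, 5 mm above its underside, on the tail, 10 mm from its end and 60 mm behind the slot point: a place to grip it across the width. x points from tail to the slot's open mouth
- spacer_in_slot (a point): the spacer already round the stem on the bottle's top, tail away from the spout, 95 x 46 x 10 mm, flat black plastic; fork head with a 16 mm wide slot, tail 26 mm wide, 42 mm long. Point on its middle line, 5 mm above its underside, in the slot, where the stem's axis is when home; slot's closed end 8 mm behind, leg ends 25 mm ahead. x points from tail to the slot's open mouth
- spacer_a_grip (a point): one of the two spacers lying flat on the counter, 95 x 46 x 10 mm, flat black plastic; fork head with a 16 mm wide slot, tail 26 mm wide, 42 mm long. Point on its middle line, 5 mm above its underside, on the tail, 10 mm from its end and 60 mm behind the slot point: a place to grip it across the width. x points from tail to the slot's open mouth
- spacer_a_slot (a point): one of the two spacers lying flat on the counter, 95 x 46 x 10 mm, flat black plastic; fork head with a 16 mm wide slot, tail 26 mm wide, 42 mm long. Point on its middle line, 5 mm above its underside, in the slot, where the stem's axis is when home; slot's closed end 8 mm behind, leg ends 25 mm ahead. x points from tail to the slot's open mouth
- spacer_b_grip (a point): the other spacer lying flat on the counter, 95 x 46 x 10 mm, flat black plastic; fork head with a 16 mm wide slot, tail 26 mm wide, 42 mm long. Point on its middle line, 5 mm above its underside, on the tail, 10 mm from its end and 60 mm behind the slot point: a place to grip it across the width. x points from tail to the slot's open mouth
- spacer_b_slot (a point): the other spacer lying flat on the counter, 95 x 46 x 10 mm, flat black plastic; fork head with a 16 mm wide slot, tail 26 mm wide, 42 mm long. Point on its middle line, 5 mm above its underside, in the slot, where the stem's axis is when home; slot's closed end 8 mm behind, leg ends 25 mm ahead. x points from tail to the slot's open mouth
- platter: bystander, to be left alone: white ceramic platter, 230 mm wide, 24 mm high, right side. Origin: centre of its underside
- cup: bystander, to be left alone: glass cup, 72 mm wide, 85 mm high, behind and left of the dispenser. Origin: centre of its underside
- bowl: bystander, to be left alone: small white bowl, 74 mm wide, 35 mm high, behind and right of the dispenser. Origin: centre of its underside
- saltjar: bystander, to be left alone: closed glass jar, 60 mm wide, 90 mm high, far right. Origin: centre of its underside
- tongs: bystander, to be left alone: wooden tongs, 215 mm long, 18 mm high, lying between cup and pan. Origin: centre of its underside
- pan: bystander, to be left alone: aluminium pan, 200 mm wide, 47 mm high, with a wooden folding handle, left side. Origin: centre of its underside
- spacer_in: The spacer already round the stem on the bottle's top, tail away from the spout. Origin: centre of its underside, half-way along its length (22.5 mm behind its slot point, 37.5 mm ahead of its grip point); axes as for its points
- spacer_a: One of the two spacers lying flat on the counter. Origin: centre of its underside, half-way along its length (22.5 mm behind its slot point, 37.5 mm ahead of its grip point); axes as for its points
- spacer_b: The other spacer lying flat on the counter. Origin: centre of its underside, half-way along its length (22.5 mm behind its slot point, 37.5 mm ahead of its grip point); axes as for its points
Mind the look-alikes: they are no part of the job. What is shaped like the part that bears shoulder but pink is not meant.

How it is judged:
By the outcome, as a careful person would: the job done as asked, in the order asked, and still so for the second after the job is handed in, while the arm keeps its last pose, push and grip.
It also fails if it takes over 67 s, if anything falls off the work surface, if the arm or the gripper's body presses on something with over 40 N, if the wrist force passes 120 N, or if a joint passes its speed limit or range.

## Robot

A 6-joint arm with a two-finger parallel gripper is mounted at the origin on the work surface. World frame = base frame: x ahead of the robot, y to its left, z up, the work surface at z = 0. Lengths are in m, angles in rad, forces in N, time in s.
With the tool pointing down it reaches from about 0.25 to 0.725 m from the base axis. Payload 4 kg.
Tool frame: the origin (TCP) lies midway between the tips of the shut fingers; the grasp point (between the pads) lies 19 mm behind it (bot.grasp_offset is the distance from the TCP to the grasp point, in m); z points along the fingers, y is the direction in which the jaws open and shut (so a half turn about z gives the same grasp; the last joint's range is limited). The gripper opens to 85 mm and grips with 20 to 120 N. Pads are 22 mm wide; open, the fingers measure 114 mm over their backs; the gripper's body (76 mm by 85 mm) begins 54 mm behind the grasp point. The pads swing forward as they close: fully open they stand 13 mm farther back than shut.
Start: joints at [1.173, 0.241, 0.005, 1.335, 0, 1.571], TCP at [0.194, 0.461, 0.231] pointing down, gripper open.
Joint ranges: [-2.72, 2.72], [-1.05, 1.87], [-1.09, 1.28], [-1.99, 2.15], [-1.42, 1.44], [-3.14, 3.14]. Speed limits (rad/s): [2.79, 2.79, 3.14, 3.14, 3.14, 3.14].

## Interface

Orientations are given as a unit quaternion [x, y, z, w].
In Python, from workcell import sensors, optics, bot gives the robot as it stands.
- The arm moves only by the tool apply_moves, never from a script. Its argument "plan" is one flat list of numbers, 6 for each row, row after row: the shift along the tool's x, y, z in m, then the turn, a rotation vector about the tool's x, y, z in rad. In form: [tx, ty, tz, ax, ay, az, tx, ty, tz, ax, ay, az, ...]. A call has 1 to 12 rows; each row is the pose to reach, as a shift and turn from the pose commanded when the call began, along the tool's axes at that moment; what a row does not reach only later rows make up. A row lasts 1/12 s, in which the tool goes at most 41.7 mm and 7.16 degrees, less where a joint would pass 70% of its speed; a pose out of reach is approached as far as the arm can. A call with a gripper value outside its range is refused whole. "grip" is the finger opening in m, from 0 to 0.0854, set as the call begins (left out, the last holds). The fingers move at their own pace and stop on an object; the grip force is fixed at half the most. Time passes only in rows, so rows that repeat a pose let the fingers close. It gives the time, the measured TCP pose, the force and the opening at its end, in the units of the state.
- sensors.get_obs(): the state, without advancing time (a new reading comes with each control period).
- optics.camera(name): name is "side" or "top" or "wrist"; returns a dict with "pixels" (384x512x3 uint8, red, green, blue), "fx", "fy", "cx", "cy" (pixels), "k1" (the pictures are not rectified: a ray, as slopes to the right and down, at radius r is drawn at 1 + k1 r^2 times it, then the intrinsics apply), "pose" (4x4, takes a point from camera to world coordinates); the wrist camera has in their place "tool_from_camera" (4x4, takes a point from camera to tool coordinates, whose origin is the TCP and whose axes are the flange's). Camera axes: x right, y up, looking along -z (the intrinsics and any distortion apply to the point x, -y, -z); pixel columns grow to the right and rows downward; lengths in m; the calibration is good to about 2 mm. A picture is of the moment at which its call begins: read the wrist's pose just before it. There is no depth.
- bot.job_done(): hands the job in, once; it reports no verdict.
The state is a dict: "clock": time; "joint_pos": joint angles; "joint_vel": joint speeds; "tau": joint torques, N m; "eef_pos": TCP position; "tool_rot": TCP orientation; "ft_force": force on the tool from outside, world axes, zero at the start; "ft_torque": the same for the moment, N m; "grip_width": finger opening in m.
Only numpy, scipy, OpenCV 4.12 (cv2) and the standard library are available. Lean on these libraries where they do the work, as an engineer would, in place of code of your own. Each camera call takes 0.05 s, during which the arm holds its last target.

## Working session

There is one attempt and no reset: what is moved stays moved. The work goes in short steps, Python scripts to look and compute and a tool call to move; the robot and the scene stay as the last step left them, time stands still between calls to the robot, and variables do not carry over. Pictures are saved under pics/ and viewed, and the job is handed in when it is done.

Besides the shell and the picture viewer there is one more tool, called after ">>>" as a command line: name --argument value ..., lists and objects as JSON in quotes. apply_moves: Moves the arm, as the interface text tells. Its arguments: {"type":"object","properties":{"plan":{"type":"array","items":{"type":"number"}},"grip":{"type":"number"}},"required":["plan"]}

```bash
ls; mkdir -p pics; python3 - <<'E'
from workcell import sensors, optics, bot
import cv2,numpy as np
o=sensors.get_obs(); print({k:np.round(v,4).tolist() for k,v in o.items()})
for n in ("side","top","wrist"):
    c=optics.camera(n); cv2.imwrite(f"pics/{n}0.png",c["pixels"][:,:,::-1])
    print(n,{k:np.round(v,4).tolist() for k,v in c.items() if k!="pixels"})
E
```

```text
pics
{'clock': 0.0, 'joint_pos': [1.173, 0.2414, 0.0037, 1.3352, -0.0, 1.5708], 'joint_vel': [-0.0003, 0.0018, 0.0, -0.0006, -0.0013, -0.001], 'tau': [0.0006, -37.232, 25.2406, 0.0168, -0.0, -0.0], 'eef_pos': [0.1935, 0.4604, 0.2304], 'tool_rot': [0.1976, 0.9803, -0.001, -0.0002], 'ft_force': [0.201, 0.5552, -0.5924], 'ft_torque': [0.0578, -0.0148, 0.0063], 'grip_width': 0.0856}
side {'fx': 384.2875, 'fy': 384.2875, 'cx': 254.6601, 'cy': 195.7335, 'k1': -0.0157, 'pose': [[-0.9958, 0.0746, -0.0535, 0.4844], [-0.0894, -0.6564, 0.7491, 1.0096], [0.0208, 0.7507, 0.6603, 1.0007], [0.0, 0.0, 0.0, 1.0]]}
top {'fx': 386.5505, 'fy': 386.5505, 'cx': 252.6282, 'cy': 186.7357, 'k1': -0.0975, 'pose': [[0.0265, 0.9935, -0.1103, 0.437], [-0.9996, 0.027, 0.003, -0.0098], [0.0059, 0.1102, 0.9939, 1.3256], [0.0, 0.0, 0.0, 1.0]]}
wrist {'fx': 274.0439, 'fy': 274.0439, 'cx': 256.949, 'cy': 194.075, 'k1': -0.0125, 'tool_from_camera': [[-0.0005, 0.9612, 0.276, 0.0703], [1.0, 0.0004, 0.0005, 0.0005], [0.0003, 0.276, -0.9612, -0.1446], [0.0, 0.0, 0.0, 1.0]]}
```

View pics/side0.png

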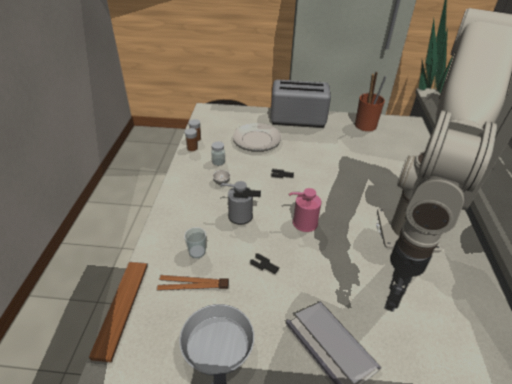

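View pics/top0.png

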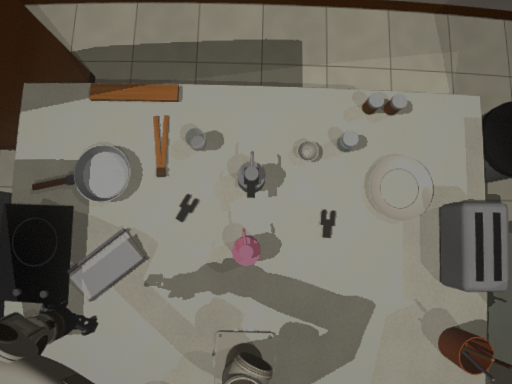

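View pics/wrist0.png

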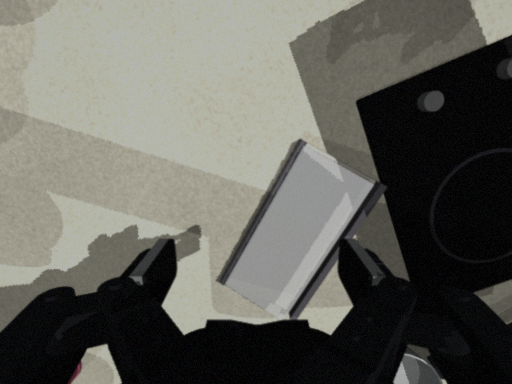

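```bash
cat > h.py <<'E'
import numpy as np, cv2
from scipy.spatial.transform import Rotation as R
from workcell import sensors, optics, bot
def pose(c):
    if "pose" in c: return np.array(c["pose"])
    T=np.eye(4); T[:3,:3]=R.from_quat(c["q"]).as_matrix(); T[:3,3]=c["p"]
    return T@np.array(c["tool_from_camera"])
def cam(n):
    o=sensors.get_obs(); c=dict(optics.camera(n)); c["p"]=np.array(o["eef_pos"]); c["q"]=np.array(o["tool_rot"]); c["bgr"]=c["pixels"][:,:,::-1].copy(); return c
def ray(c,u,v):
    x=(u-c["cx"])/c["fx"]; y=(v-c["cy"])/c["fy"]; a,b=x,y
    for _ in range(20):
        s=1+c["k1"]*(a*a+b*b); a,b=x/s,y/s
    T=pose(c); d=T[:3,:3]@np.array([a,-b,-1.]); return T[:3,3],d
def onz(c,u,v,z):
    o,d=ray(c,u,v); return o+d*(z-o[2])/d[2]
def proj(c,P):
    T=pose(c); q=T[:3,:3].T@(np.array(P)-T[:3,3]); a,b=q[0]/-q[2],-q[1]/-q[2]
    s=1+c["k1"]*(a*a+b*b); return np.array([c["cx"]+c["fx"]*a*s,c["cy"]+c["fy"]*b*s])
def tri(c1,p1,c2,p2):
    o1,d1=ray(c1,*p1); o2,d2=ray(c2,*p2); d1/=np.linalg.norm(d1); d2/=np.linalg.norm(d2)
    t=np.linalg.lstsq(np.stack([d1,-d2],1),o2-o1,rcond=None)[0]
    a,b=o1+t[0]*d1,o2+t[1]*d2; return (a+b)/2,np.linalg.norm(a-b)
def move(P,yaw):
    """shift/turn in current tool axes to reach TCP P, pointing down with tool x = world dir yaw+pi (jaws across yaw)"""
    o=sensors.get_obs(); R0=R.from_quat(o["tool_rot"]); 
    Rt=R.from_euler('z',yaw)*R.from_quat([0,1,0,0])
    t=R0.inv().apply(np.array(P)-o["eef_pos"]); r=(R0.inv()*Rt).as_rotvec(); return t,r
E
python3 - <<'E'
from h import *
c=cam("top"); s=cam("side")
g=c["bgr"]; cv2.imwrite("pics/topcrop.png",cv2.resize(g[120:280,140:360],None,fx=3.5,fy=3.5,interpolation=cv2.INTER_CUBIC))
cv2.imwrite("pics/sidecrop.png",cv2.resize(s["bgr"][150:290,190:340],None,fx=4,fy=4,interpolation=cv2.INTER_CUBIC))
m=(g.max(2)<45).astype(np.uint8)
n,l,st,ce=cv2.connectedComponentsWithStats(m)
for i in range(1,n):
    if st[i,4]>15: print(st[i],ce[i],onz(c,*ce[i],0.01).round(4))
E
```

```text
[   0    0   88   85 2373] [20.17067004 33.70627897] [1.1428 0.8831 0.01  ]
[133   0  27   2  29] [1.45551724e+02 6.89655172e-02] [1.2741 0.4051 0.01  ]
[168   0  15   2  20] [175.1   0.4] [1.273  0.2934 0.01  ]
[243   0  16   3  32] [250.65625   1.375  ] [1.2742 0.0119 0.01  ]
[ 260    0  252   20 1453] [415.41225052   7.52374398] [ 1.2821 -0.6117  0.01  ]
[ 62  45  26  27 110] [74.95454545 60.43636364] [1.0313 0.6503 0.01  ]
[85 72 10 11 69] [90.42028986 77.98550725] [0.9633 0.5843 0.01  ]
[ 3 78  7  7 20] [ 5.95 81.15] [0.9528 0.9134 0.01  ]
[ 482  102   30   78 1833] [498.50081833 138.88707038] [ 0.7831 -0.9067  0.01  ]
[  0 106   9   6  22] [  3.36363636 109.        ] [0.8453 0.9091 0.01  ]
[ 66 176   8   9  51] [ 69.35294118 179.90196078] [0.5896 0.6285 0.01  ]
[   0  192   97  150 8335] [ 37.05578884 263.22771446] [0.2962 0.7258 0.01  ]
[475 213   9  68 459] [478.9869281  246.17864924] [ 0.3945 -0.8141  0.01  ]
[493 213   9  68 450] [496.94444444 246.77333333] [ 0.3928 -0.8832  0.01  ]
[ 27 327  18  11  43] [ 35.44186047 331.51162791] [0.0619 0.7197 0.01  ]
[463 332  11   5  21] [468.19047619 334.14285714] [ 0.0902 -0.7729  0.01  ]
[ 27 335  37  36 293] [ 41.90443686 352.42662116] [-0.0081  0.6935  0.01  ]
[468 342  25  16  83] [480.96385542 349.12048193] [ 0.0369 -0.822   0.01  ]
[  0 344  15  10  46] [  7.2173913 348.7173913] [-0.0061  0.8235  0.01  ]
[240 352  31  18 263] [254.87452471 360.52091255] [ 0.0016 -0.0366  0.01  ]
[461 355  20  18 139] [468.76258993 365.12230216] [-0.0173 -0.7774  0.01  ]
[495 359  16   9  57] [502.22807018 363.12280702] [-0.0156 -0.9055  0.01  ]
[475 361  18  17  25] [484.36 370.12] [-0.0372 -0.837   0.01  ]
[ 61 371  32  13 209] [ 75.28229665 379.22488038] [-0.0908  0.5709  0.01  ]
```

View pics/topcrop.png

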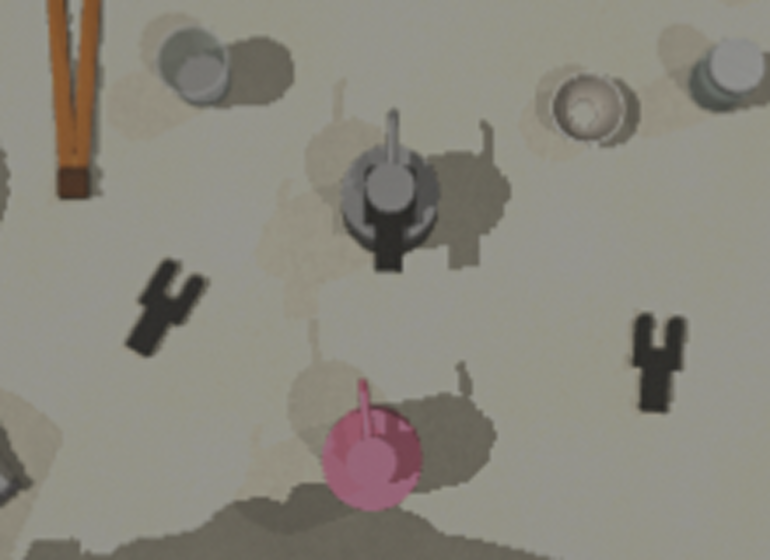

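View pics/sidecrop.png

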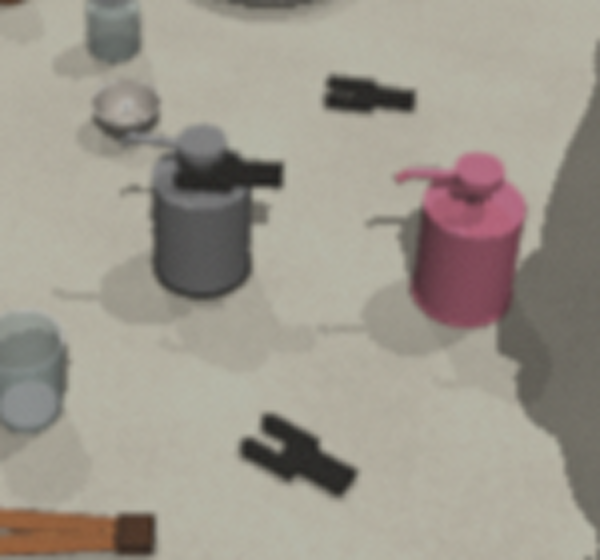

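```bash
python3 - <<'E'
from h import *
c=cam("top"); s=cam("side")
print("cap",tri(c,(251.4,173.5),s,(240.4,185.7)))
T=lambda x,y,z:onz(c,x/3.5+139.86,y/3.5+119.86,z)
for z in (.149,.1625): print("cap", T(390,188,z))
print("spout tip",T(393,112,.15), "spin tail end",T(388,269,.12),"bottle",T(390,200,.11))
for n,p in dict(a_tail=(141,347),a_legs=((172+204)/2,(261+279)/2),b_tail=(655,409),b_legs=((646+677)/2,316)).items(): print(n,T(*p,.01))
print("pink",T(373,460,.15),T(373,460,.11))
def S(x,y,z): return onz(s,x/4+189.9,y/4+149.9,z)
print("side: a tail",S(348,482,.01),"a legs",S(257,434,.01),"b tail",S(413,99,.01),"b legs",S(328,92,.01))
E
```

```text
cap (array([ 0.60834263, -0.00842867,  0.14494468]), np.float64(0.0012006490543887596))
cap [ 0.60811855 -0.00809768  0.149     ]
cap [ 0.60615471 -0.00811676  0.1625    ]
spout tip [ 0.67588601 -0.00892403  0.15      ] spin tail end [ 0.53917433 -0.00823382  0.12      ] bottle [ 0.60280649 -0.00833794  0.11      ]
a_tail [0.46582108 0.22994721 0.01      ]
a_legs [0.54217089 0.18720263 0.01      ]
b_tail [ 0.41901958 -0.27083731  0.01      ]
b_legs [ 0.50951354 -0.27644431  0.01      ]
pink [3.71345367e-01 1.90093387e-04 1.50000000e-01] [0.36911289 0.00052865 0.11      ]
side: a tail [0.46146915 0.23832251 0.01      ] a legs [0.53843225 0.1971114  0.01      ] b tail [ 0.41675577 -0.26556495  0.01      ] b legs [ 0.50582607 -0.26709905  0.01      ]
```

```bash
python3 - <<'E'
from h import *
print(move((.47,.21,.2),0))
E
```

```text
(array([-0.35193655, -0.12414923,  0.03115065]), array([-5.00110117e-04, -1.00040238e-04, -3.97852055e-01]))
```

>>> apply_moves --plan '[-0.017,-0.006,0,0,0,-0.04,-0.052,-0.018,0,0,0,-0.08,-0.087,-0.031,0,0,0,-0.13,-0.122,-0.043,0.005,0,0,-0.18,-0.158,-0.056,0.01,0,0,-0.23,-0.193,-0.068,0.015,0,0,-0.28,-0.229,-0.081,0.02,0,0,-0.33,-0.265,-0.093,0.025,0,0,-0.38,-0.3,-0.106,0.031,0,0,-0.398,-0.335,-0.118,0.031,0,0,-0.398,-0.352,-0.124,0.031,0,0,-0.398,-0.352,-0.124,0.031,0,0,-0.398]' --grip 0

```text
clock: 1.35
eef_pos: [0.4729, 0.2075, 0.2]
tool_rot: [0.003, 1.0, -0.0, 0.001]
ft_force: [0.0, 0.9, -0.1]
grip_width: -0.0
```

```bash
python3 - <<'E'
from h import *
o=sensors.get_obs();print(o["clock"],o["eef_pos"],o["tool_rot"],o["grip_width"],o["ft_force"])
c=cam("wrist");cv2.imwrite("pics/w1.png",c["bgr"]);np.save("w1.npy",c,allow_pickle=True)
print(move((.56,-.008,.24),0))
E
```

```text
1.35 [0.47288468 0.20748875 0.19995741] [ 2.66219623e-03  9.99996244e-01 -4.01145614e-04  5.14500506e-04] -8.733404877912257e-07 [ 0.03302853  0.88972091 -0.08594455]
(array([-0.08945197, -0.21646738, -0.04004539]), array([-3.15457772e-05, -3.43019735e-04, -3.69427989e-03]))
```

View pics/w1.png

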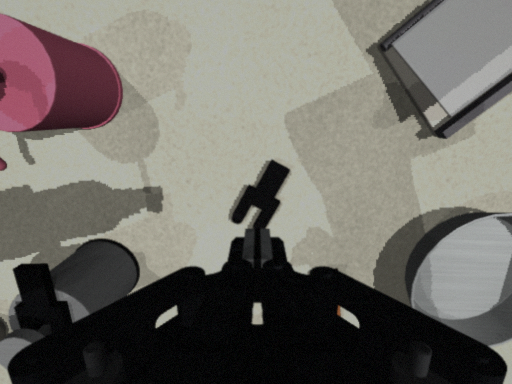

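>>> apply_moves --plan '[-0.015,-0.02,-0.01,0,0,0,-0.035,-0.045,-0.02,0,0,0,-0.06,-0.07,-0.03,0,0,0,-0.085,-0.095,-0.04,0,0,0,-0.11,-0.12,-0.05,0,0,0,-0.13,-0.145,-0.06,0,0,0,-0.15,-0.17,-0.06,0,0,0,-0.17,-0.195,-0.06,0,0,0,-0.18,-0.21,-0.06,0,0,0,-0.187,-0.216,-0.06,0,0,0,-0.187,-0.216,-0.06,0,0,0]'

```text
clock: 2.32
eef_pos: [0.6578, -0.0062, 0.2593]
tool_rot: [0.0, 1.0, 0.0, -0.0]
ft_force: [-0.6, 0.1, -0.1]
grip_width: 0.0002
```

```bash
python3 - <<'E'
from h import *
c=cam("wrist");cv2.imwrite("pics/w2.png",c["bgr"]);np.save("w2.npy",c,allow_pickle=True);print(c["p"],c["q"])
E
```

```text
[ 0.65784896 -0.00621688  0.25934235] [ 4.83098425e-04  9.99999786e-01  2.76234059e-05 -4.40459791e-04]
```

View pics/w2.png

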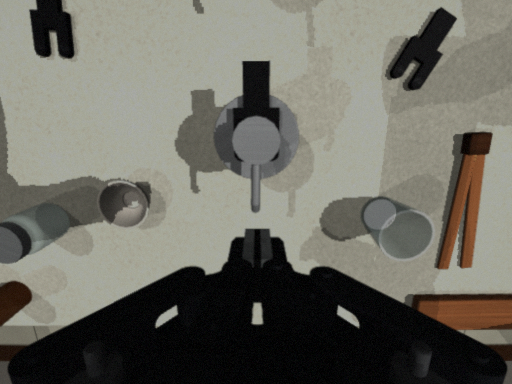

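```bash
python3 - <<'E'
from h import *
c=np.load("w2.npy",allow_pickle=True).item(); g=c["bgr"]
cv2.imwrite("pics/w2c.png",cv2.resize(g[50:220,190:330],None,fx=4,fy=3.5*4/3.5,interpolation=cv2.INTER_CUBIC)[:600])
m=(g.max(2)<40).astype(np.uint8)
n,l,st,ce=cv2.connectedComponentsWithStats(m)
def rect(i,z):
    pts=np.argwhere(l==i)[:,::-1]; W=np.array([onz(c,u,v,z)[:2] for u,v in pts])
    r=cv2.minAreaRect((W*1000).astype(np.float32)); return r
for i in range(1,n):
    if 100<st[i,4]<5000:
        z=.12 if 230<ce[i][0]<280 else .01
        print(st[i],ce[i].round(1),"rect",np.round(rect(i,z)[0],1),np.round(rect(i,z)[1],1),round(rect(i,z)[2],1))
        pts=np.argwhere(l==i)[:,::-1]; W=np.array([onz(c,u,v,z)[:2] for u,v in pts])*1000
        mu=W.mean(0); e,V=np.linalg.eigh(np.cov((W-mu).T)); d=V[:,1]*np.sign(V[0,1]); nrm=np.array([-d[1],d[0]])
        s=(W-mu)@d; q=(W-mu)@nrm
        print("  mu",mu.round(1),"yaw",np.arctan2(d[1],d[0]).round(3),"s",s.min().round(1),s.max().round(1),"q",q.min().round(1),q.max().round(1))
        # row centreline
        for a in range(int(s.min()),int(s.max()),6):
            k=(s>=a)&(s<a+6)
            if k.any(): print("   ",a,q[k].min().round(1),q[k].max().round(1),k.sum())
E
```

```text
[  30    0   44   58 1785] [51.5 27.6] rect [ 478.5 -270.1] [50.5 66.1] 86.5
  mu [ 477.5 -270. ] yaw -0.081 s -32.4 34.3 q -25.5 25.5
    -32 -15.3 15.4 127
    -26 -15.6 15.6 130
    -20 -25.5 24.1 192
    -14 -25.4 25.0 208
    -8 -24.9 24.5 204
    -2 -25.3 25.1 193
    4 -25.1 24.7 158
    10 -24.7 25.3 153
    16 -24.9 24.9 150
    22 -24.8 25.5 153
    28 -23.8 24.9 110
[ 390    8   66   82 2112] [423.5  49.1] rect [503.4 212.6] [48.3 97.3] 61.6
  mu [504.1 212.2] yaw -0.51 s -49.5 48.2 q -24.0 24.5
    -49 -13.7 13.3 108
    -43 -13.8 13.6 112
    -37 -14.3 13.6 115
    -31 -13.7 13.6 111
    -25 -14.1 13.9 112
    -19 -13.9 13.8 110
    -13 -19.4 21.8 119
    -7 -22.9 23.7 177
    -1 -23.7 24.1 183
    5 -24.0 24.1 182
    11 -23.8 24.1 174
    17 -23.5 24.1 130
    23 -23.3 24.5 129
    29 -23.6 24.1 123
    35 -23.2 24.1 121
    41 -23.4 23.3 90
    47 -18.9 15.8 7
[ 233   62   46   67 1718] [255.7  93.8] rect [569.2  -7. ] [45.3 61.1] 89.9
  mu [567.5  -6.9] yaw -0.003 s -28.8 32.4 q -22.7 22.5
    -28 -12.1 11.8 181
    -22 -12.2 11.8 182
    -16 -12.2 11.9 176
    -10 -11.4 12.0 150
    -4 -12.4 12.1 177
    2 -12.5 12.1 156
    8 -21.5 22.1 215
    14 -22.6 22.3 279
    20 -22.7 22.4 134
    26 -21.8 22.5 40
[461 133  25  24 239] [467.6 143. ] rect [627.3 302.2] [32.6 31.1] 0.2
  mu [625.1 295.6] yaw -0.085 s -15.9 18.8 q -9.9 20.8
    -15 -9.9 11.2 49
    -9 -9.3 4.1 40
    -3 -8.9 4.9 42
    3 -8.3 13.7 44
    9 -7.1 12.6 50
    15 -2.1 6.6 6
[  5 224  26  34 288] [ 21.3 237.7] rect [ 774.9 -380.6] [57.4 28.1] 12.9
  mu [ 772.1 -379. ] yaw 0.244 s -26.5 30.8 q -16.8 11.9
    -26 -15.8 2.1 25
    -20 -11.2 7.4 36
    -14 -7.5 9.7 38
    -8 -5.3 11.2 36
    -2 -3.9 11.9 34
    4 -3.3 11.0 32
    10 -5.1 10.1 32
    16 -8.5 6.0 27
    22 -13.5 0.3 21
    28 -16.8 -10.3 5
```

View pics/w2c.png

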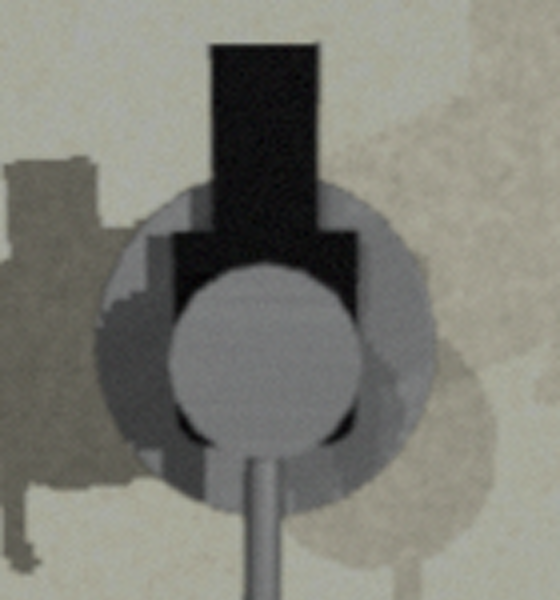

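```bash
python3 - <<'E'
from h import *
c=np.load("w2.npy",allow_pickle=True).item(); w1=np.load("w1.npy",allow_pickle=True).item()
f=lambda x,y,z:onz(c,x/4+189.6,y/4+49.6,z).round(4)
for z in (.149,.155,.1625): print("cap",z,f(265.5,362,z),"w mm",(f(361,362,z)-f(170,362,z))[1]*1000)
print("bottle L/R/bottom",f(97,347,.11),f(436,347,.11),f(266,514,.11))
print("spout tip",onz(c,255.5,210,.155))
# spacer a in w1
g=w1["bgr"];m=(g[140:227].max(2)<40).astype(np.uint8);n,l,st,ce=cv2.connectedComponentsWithStats(m)
for i in range(1,n):
    if st[i,4]>300:
        pts=np.argwhere(l==i)[:,::-1]+[0,140]; W=np.array([onz(w1,u,v,.01)[:2] for u,v in pts])*1000
        print(st[i],cv2.minAreaRect(W.astype(np.float32)))
E
```

```text
cap 0.149 [ 0.6094 -0.0066  0.149 ] w mm 43.8
cap 0.155 [ 0.6089 -0.0066  0.155 ] w mm 42.7
cap 0.1625 [ 0.6082 -0.0065  0.1625] w mm 41.5
bottle L/R/bottom [ 0.6087 -0.0511  0.11  ] [0.6088 0.0382 0.11  ] [ 0.6538 -0.0067  0.11  ]
spout tip [ 0.67505645 -0.00719179  0.155     ]
[ 232   21   57   66 1648] ((502.87225341796875, 214.1375732421875), (45.609710693359375, 93.8923110961914), 61.19309997558594)
[437  73  53  14 304] ((535.0013427734375, 477.7591552734375), (13.741604804992676, 67.46968841552734), 20.300678253173828)
```

>>> apply_moves --plan '[0.015,0,0.01,0,0,0,0.035,0,0.03,0,0,0,0.049,0,0.06,0,0,0,0.049,0,0.085,0,0,0,0.049,0,0.092,0,0,0,0.049,0,0.092,0,0,0]'

```text
clock: 2.87
eef_pos: [0.6059, -0.0041, 0.1664]
tool_rot: [-0.001, 1.0, 0.0, -0.002]
ft_force: [0.3, 0.6, -0.4]
grip_width: 0.0001
```

>>> apply_moves --plan '[0,0,0.004,0,0,0,0,0,0.008,0,0,0,0,0,0.012,0,0,0,0,0,0.014,0,0,0,0,0,0.016,0,0,0,0,0,0.018,0,0,0]'

```text
clock: 3.37
eef_pos: [0.6086, -0.0058, 0.1504]
tool_rot: [-0.0, 1.0, 0.0, 0.0]
ft_force: [0.3, 0.5, 0.2]
grip_width: 0.0001
```

>>> apply_moves --plan '[0,0,0.002,0,0,0,0,0,0.004,0,0,0,0,0,0.004,0,0,0]'

```text
clock: 3.62
eef_pos: [0.6085, -0.0058, 0.1465]
tool_rot: [-0.0, 1.0, -0.0, 0.0]
ft_force: [0.6, 0.2, 2.7]
grip_width: 0.0001
```

>>> apply_moves --plan '[0,0,0.002,0,0,0,0,0,0.004,0,0,0,0,0,0.006,0,0,0,0,0,0.006,0,0,0]'

```text
clock: 3.95
eef_pos: [0.6085, -0.0058, 0.1402]
tool_rot: [-0.0, 1.0, -0.0, 0.0]
ft_force: [0.3, -0.4, 4.6]
grip_width: 0.0001
```

>>> apply_moves --plan '[0,0,0.002,0,0,0,0,0,0.004,0,0,0,0,0,0.005,0,0,0,0,0,0.005,0,0,0]'

```text
clock: 4.28
eef_pos: [0.6085, -0.0058, 0.1353]
tool_rot: [-0.0, 1.0, -0.0, 0.0]
ft_force: [0.9, -1.4, 5.3]
grip_width: 0.0003
```

>>> apply_moves --plan '[0,0,0.001,0,0,0,0,0,0.001,0,0,0]'

```text
clock: 4.45
eef_pos: [0.6085, -0.0058, 0.1344]
tool_rot: [-0.0, 1.0, -0.0, 0.0]
ft_force: [1.2, -0.2, 4.6]
grip_width: 0.0002
```

>>> apply_moves --plan '[0,0,0.001,0,0,0,0,0,0.001,0,0,0]'

```text
clock: 4.62
eef_pos: [0.6085, -0.0058, 0.1341]
tool_rot: [-0.0, 1.0, -0.0, 0.001]
ft_force: [-0.8, -0.4, 6.5]
grip_width: 0.0001
```

>>> apply_moves --plan '[0,0,0.001,0,0,0,0,0,0.001,0,0,0]'

```text
clock: 4.78
eef_pos: [0.6085, -0.0058, 0.1341]
tool_rot: [-0.0, 1.0, -0.0, 0.001]
ft_force: [-2.8, -0.8, 12.1]
grip_width: 0.0
```

>>> apply_moves --plan '[0,0,0.001,0,0,0,0,0,0.001,0,0,0]'

```text
clock: 4.95
eef_pos: [0.6086, -0.0058, 0.134]
tool_rot: [-0.0, 1.0, -0.0, 0.001]
ft_force: [-3.9, -1.2, 16.5]
grip_width: 0.0001
```

>>> apply_moves --plan '[0,0,-0.01,0,0,0,0,0,-0.02,0,0,0,0,0,-0.04,0,0,0,0,0,-0.06,0,0,0,0.005,0.01,-0.075,0,0,0,0.02,0.035,-0.08,0,0,0.1,0.04,0.068,-0.08,0,0,0.2,0.06,0.103,-0.08,0,0,0.3,0.08,0.138,-0.08,0,0,0.4,0.1,0.172,-0.08,0,0,0.48,0.12,0.207,-0.08,0,0,0.505,0.135,0.233,-0.08,0,0,0.505]'

```text
clock: 5.95
eef_pos: [0.4704, 0.2293, 0.2106]
tool_rot: [0.249, 0.968, -0.0, -0.002]
ft_force: [0.7, 0.2, 1.5]
grip_width: 0.0002
```

```bash
python3 - <<'E'
from h import *
for n in("wrist","side"):
    c=cam(n);cv2.imwrite(f"pics/{n}3.png",c["bgr"] if n!="side" else cv2.resize(c["bgr"][130:300,180:350],None,fx=3.5,fy=3.5));np.save(n+"3.npy",c,allow_pickle=True)
o=sensors.get_obs();print(o["eef_pos"],o["tool_rot"],o["joint_pos"])
E
```

```text
[0.46993297 0.2306866  0.21063965] [ 2.46422728e-01  9.69160928e-01 -2.94162215e-04 -1.68778355e-03] [0.4553279  0.29901085 0.02931262 1.30405141 0.00173738 0.95330091]
```

View pics/wrist3.png

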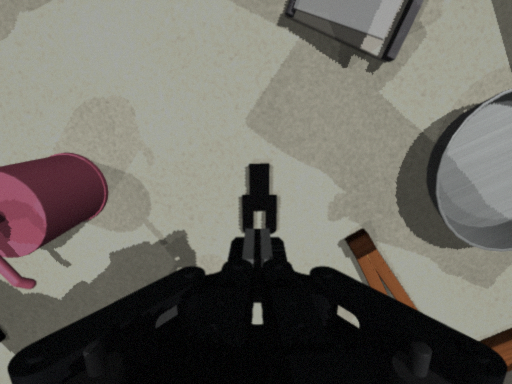

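View pics/side3.png

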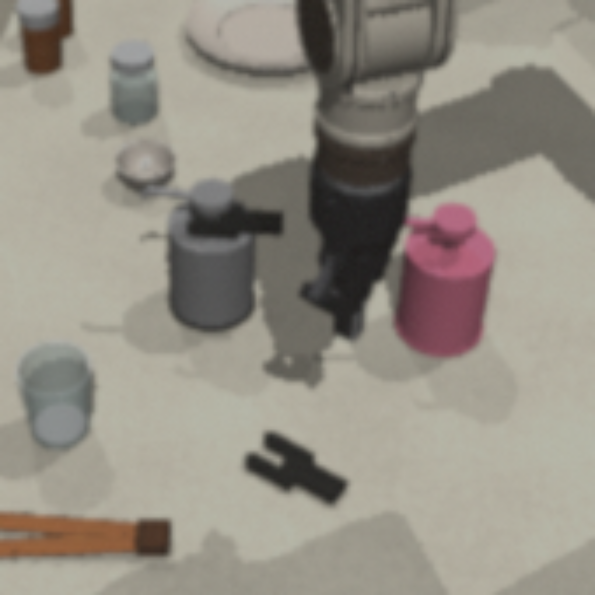

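```bash
python3 - <<'E'
from h import *
c=np.load("wrist3.npy",allow_pickle=True).item(); g=c["bgr"]
m=(g[:226].max(2)<40).astype(np.uint8);n,l,st,ce=cv2.connectedComponentsWithStats(m)
for i in range(1,n):
    if st[i,4]>300 and 240<ce[i][0]<280:
        pts=np.argwhere(l==i)[:,::-1]; W=np.array([onz(c,u,v,.01)[:2] for u,v in pts])*1000
        d=np.array([np.cos(-.505),np.sin(-.505)]);nr=np.array([-d[1],d[0]])
        s=W@d;q=W@nr; print("s min",s.min())
        xs=[];ys=[]
        for a in np.arange(s.min()+1,s.min()+58,4):
            k=(s>=a)&(s<a+4); print(round(a-s.min()),q[k].min().round(1),q[k].max().round(1)); xs.append(a+2);ys.append((q[k].min()+q[k].max())/2)
        f=np.polyfit(xs,ys,1); print("dyaw",f[0]); s0=s.min()+10; G=(d*s0+nr*np.polyval(f,s0))/1000; print("grip",G)
        yaw=-.505+np.arctan(f[0]); print(yaw,move((*G,.09),yaw))
E
```

```text
s min 289.2292868342926
1 418.1 442.3
5 419.4 442.4
9 419.3 442.5
13 419.3 442.5
17 419.3 442.5
21 419.3 442.6
25 419.2 442.6
29 419.2 442.7
33 419.2 442.7
37 419.2 452.0
41 408.6 452.0
45 408.6 452.1
49 408.5 452.2
53 408.5 452.2
57 409.7 452.3
dyaw 0.004032485660247961
grip [0.47037404 0.23238597]
-0.5009675361968754 (array([4.70276607e-05, 1.87279848e-03, 1.20637875e-01]), array([-0.00140668, -0.0031244 ,  0.00299195]))
```

>>> apply_moves --plan '[0,0.002,0.015,0,-0.003,0.003,0,0.002,0.045,0,-0.003,0.003,0,0.002,0.08,0,-0.003,0.003,0,0.002,0.115,0,-0.003,0.003,0,0.002,0.145,0,-0.003,0.003,0,0.002,0.165,0,-0.003,0.003,0,0.002,0.18,0,-0.003,0.003,0,0.002,0.18,0,-0.003,0.003]' --grip 0.05

```text
clock: 6.72
eef_pos: [0.4709, 0.2267, 0.0271]
tool_rot: [0.252, 0.968, -0.003, -0.002]
ft_force: [-0.1, -0.2, -0.9]
grip_width: 0.0499
```

```bash
python3 - <<'E'
from h import *
c=cam("wrist");cv2.imwrite("pics/w4.png",c["bgr"]);np.save("w4.npy",c,allow_pickle=True)
print(c["p"]); 
for P in ((.4704,.2324,.01),): print(proj(c,P))
E
```

```text
[0.47093332 0.22665741 0.0271171 ]
[264.08086776 225.37690746]
```

View pics/w4.png

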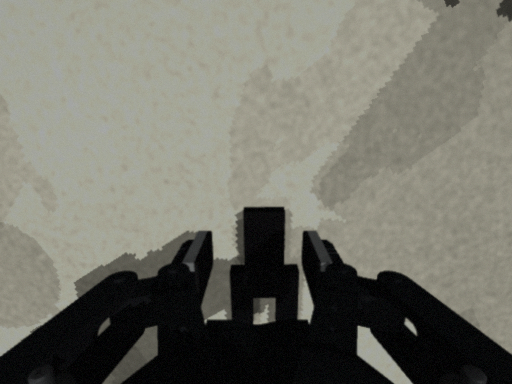

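```bash
python3 - <<'E'
from h import *
print(move((.4704,.2324,.002),-.501),sensors.get_obs()["eef_pos"])
E
```

```text
(array([0.00404644, 0.00364053, 0.0270475 ]), array([-0.00522393, -0.00060439, -0.00760476])) [0.47224414 0.22736562 0.02906378]
```

>>> apply_moves --plan '[0.002,0.002,0.0,-0.005,0,-0.008,0.0035,0.0038,0.005,-0.005,0,-0.008,0.0035,0.0038,0.015,-0.005,0,-0.008,0.0035,0.0038,0.022,-0.005,0,-0.008,0.0035,0.0038,0.022,-0.005,0,-0.008]'

```text
clock: 7.18
eef_pos: [0.4719, 0.2336, 0.0079]
tool_rot: [0.247, 0.969, 0.001, 0.001]
ft_force: [-0.3, 0.4, -0.4]
grip_width: 0.0497
```

```bash
python3 - <<'E'
from h import *
print(move((.4704,.2324,.002),-.501),sensors.get_obs()["eef_pos"],sensors.get_obs()["ft_force"])
E
```

```text
(array([ 0.00077229, -0.0017622 ,  0.00594125]), array([0.00302226, 0.00171388, 0.00146315])) [0.47190449 0.23356605 0.00794786] [-0.34174468  0.38103405 -0.40646584]
```

>>> apply_moves --plan '[0.0005,-0.0012,0.003,0.001,0,0,0.0005,-0.0012,0.0055,0.001,0,0,0.0005,-0.0012,0.0055,0.001,0,0]'

```text
clock: 7.43
eef_pos: [0.4717, 0.2331, 0.0034]
tool_rot: [0.247, 0.969, 0.001, 0.002]
ft_force: [0.1, -0.2, 0.3]
grip_width: 0.05
```

>>> apply_moves --plan '[0,0,0,0,0,0,0,0,0,0,0,0,0,0,0,0,0,0,0,0,0,0,0,0,0,0,0,0,0,0,0,0,0,0,0,0]' --grip 0.015

```text
clock: 7.93
eef_pos: [0.4724, 0.2334, 0.0043]
tool_rot: [0.247, 0.969, 0.002, 0.002]
ft_force: [0.1, -0.7, 4.0]
grip_width: 0.0238
```

>>> apply_moves --plan '[0,0,-0.01,0,0,0,0,0,-0.03,0,0,0,0,0,-0.06,0,0,0,0,0,-0.09,0,0,0,0,0,-0.12,0,0,0,0,0,-0.145,0,0,0,0,0,-0.16,0,0,0,0,0,-0.16,0,0,0]'

```text
clock: 8.6
eef_pos: [0.4735, 0.234, 0.1683]
tool_rot: [0.247, 0.969, 0.004, 0.005]
ft_force: [1.4, 0.4, -0.7]
grip_width: 0.0238
```

```bash
python3 - <<'E'
from h import *
c=cam("wrist");cv2.imwrite("pics/w5.png",c["bgr"]);np.save("w5.npy",c,allow_pickle=True)
s=cam("side");cv2.imwrite("pics/s5.png",cv2.resize(s["bgr"][130:330,180:380],None,fx=3,fy=3))
print(c["p"],c["q"],sensors.get_obs()["grip_width"])
print(move((.5,-.0066,.16),0))
E
```

```text
[0.47345806 0.23397275 0.16828622] [0.24730713 0.96891571 0.00414173 0.00493628] 0.023800814732782904
(array([-0.13995411, -0.1965038 ,  0.00369218]), array([ 0.00381303,  0.00469564, -0.49980041]))
```

View pics/w5.png

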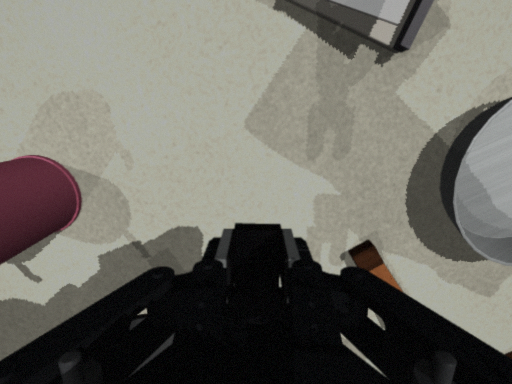

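View pics/s5.png

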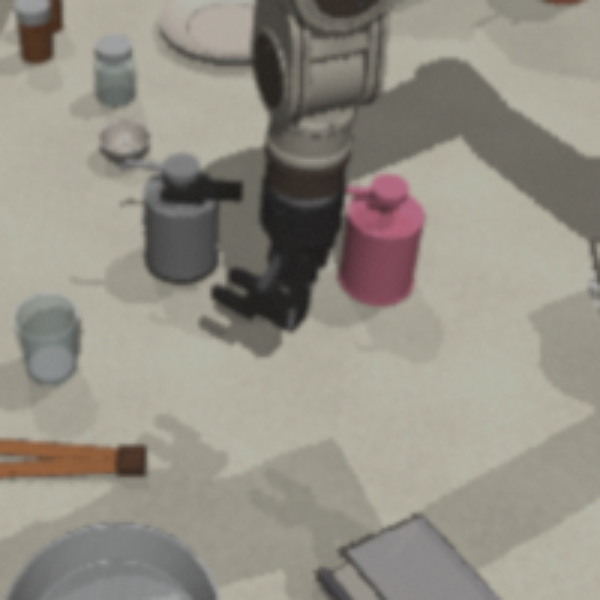

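```bash
python3 - <<'E'
from h import *
c=np.load("w5.npy",allow_pickle=True).item()
Rt=R.from_quat(c["q"])
for z in (.0057,):
  for uv in ((235,224),(279,224),(257,224)):
    T=np.array(c["tool_from_camera"]); d0=dict(c); 
    o,d=ray(c,*uv); o=Rt.inv().apply(o-c["p"]); d=Rt.inv().apply(d); t=(-z-o[2])/d[2]; print(uv,(o+t*d)*1000)
cv2.imwrite("pics/w5c.png",cv2.convertScaleAbs(cv2.resize(c["bgr"][200:340,180:340],None,fx=4,fy=4),alpha=2.5))
print(move((.485,-.0066,.165),0))
E
```

```text
(235, 224) [ 13.46870038 -11.54159519  -5.7       ]
(279, 224) [13.45920892 12.42335216 -5.7       ]
(257, 224) [13.46536319  0.44124404 -5.7       ]
(array([-0.12680694, -0.20366836, -0.00138927]), array([ 0.00381303,  0.00469564, -0.49980041]))
```

View pics/w5c.png

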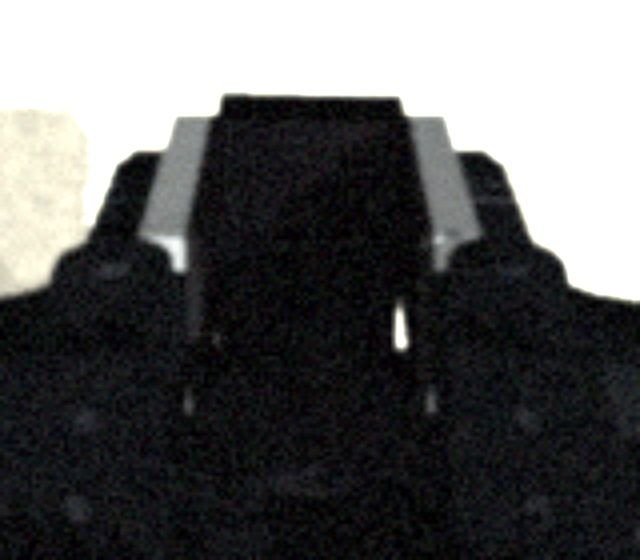

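>>> apply_moves --plan '[-0.006,-0.009,0,0,0,-0.04,-0.018,-0.029,0,0,0,-0.1,-0.033,-0.053,0,0,0,-0.16,-0.049,-0.078,0,0,0,-0.22,-0.064,-0.103,0,0,0,-0.28,-0.08,-0.128,0,0,0,-0.34,-0.095,-0.153,0,0,0,-0.4,-0.109,-0.175,0,0,0,-0.46,-0.12,-0.192,0,0,0,-0.5,-0.127,-0.203,0,0,0,-0.5,-0.127,-0.203,0,0,0,-0.5,-0.127,-0.203,0,0,0,-0.5]'

```text
clock: 9.7
eef_pos: [0.4842, -0.0066, 0.1616]
tool_rot: [0.001, 1.0, 0.001, 0.0]
ft_force: [-1.2, 1.2, -0.0]
grip_width: 0.0238
```

```bash
python3 - <<'E'
from h import *
s=cam("side");cv2.imwrite("pics/s6.png",cv2.resize(s["bgr"][130:280,200:360],None,fx=4,fy=4))
o=sensors.get_obs();print(o["eef_pos"],o["tool_rot"])
print(move((.485,-.007,.127),0))
E
```

```text
[ 0.48439831 -0.00599597  0.16194389] [2.11535667e-04 9.99998901e-01 1.25769009e-03 7.56427633e-04]
(array([-0.00054927, -0.00109168,  0.03494212]), array([ 0.00251538,  0.00151286, -0.00042307]))
```

View pics/s6.png

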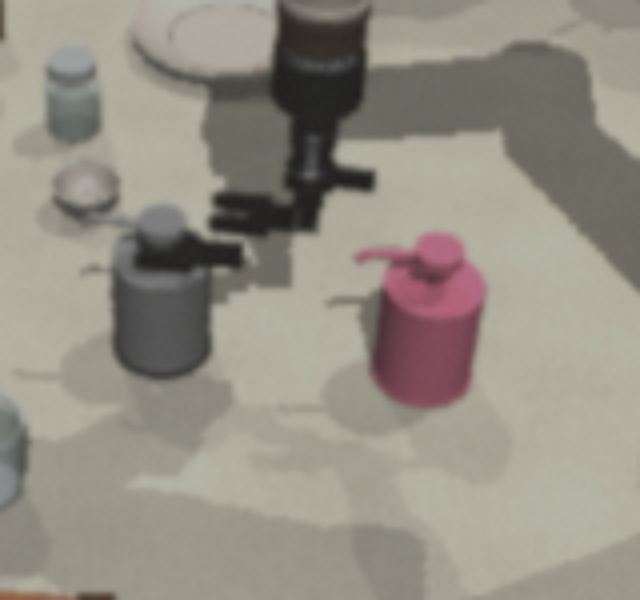

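>>> apply_moves --plan '[0,-0.0005,0.008,0.002,0.001,0,0,-0.001,0.02,0.002,0.001,0,0,-0.001,0.03,0.002,0.001,0,0,-0.001,0.0345,0.002,0.001,0,0,-0.001,0.0345,0.002,0.001,0,0,-0.001,0.0345,0.002,0.001,0]'

```text
clock: 10.25
eef_pos: [0.4852, -0.0066, 0.1284]
tool_rot: [-0.001, 1.0, 0.0, 0.001]
ft_force: [0.5, 0.6, -0.4]
grip_width: 0.0237
```

```bash
python3 - <<'E'
from h import *
s=cam("side");cv2.imwrite("pics/s7.png",cv2.resize(s["bgr"][150:250,200:320],None,fx=6,fy=6,interpolation=cv2.INTER_CUBIC))
o=sensors.get_obs();print(o["eef_pos"],o["tool_rot"],o["ft_force"])
print(move((.549,-.007,.127),0))
E
```

```text
[ 0.48569846 -0.0067545   0.12891747] [-3.60667492e-04  9.99998367e-01  3.97406896e-05  1.77037956e-03] [ 0.1315888  -0.71642824 -0.57843824]
(array([-0.06329416, -0.00029132,  0.00214157]), array([7.94814224e-05, 3.54076104e-03, 7.21335378e-04]))
```

View pics/s7.png

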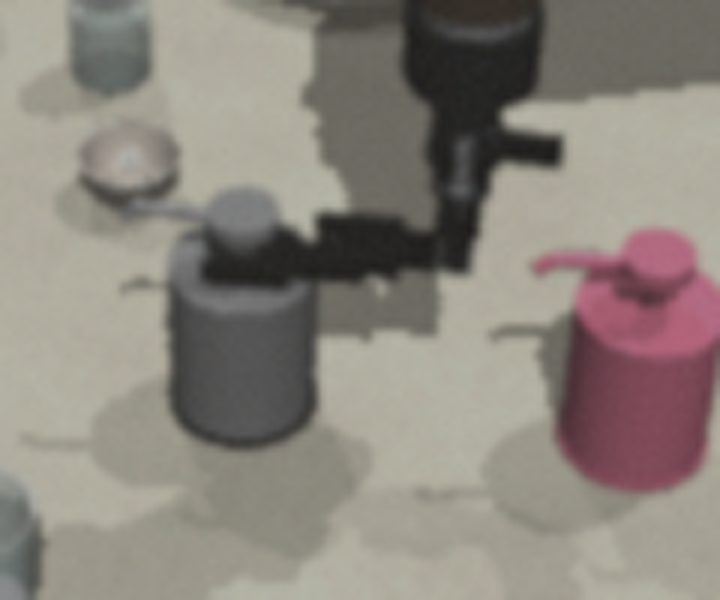

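>>> apply_moves --plan '[0,0,0.002,0,0.003,0,-0.004,0,0.0022,0,0.003,0,-0.012,0,0.0022,0,0.003,0,-0.02,0,0.0022,0,0.003,0,-0.028,0,0.0022,0,0.003,0,-0.034,0,0.0022,0,0.003,0,-0.034,0,0.0022,0,0.003,0]'

```text
clock: 10.88
eef_pos: [0.5215, -0.0071, 0.1268]
tool_rot: [-0.0, 1.0, 0.0, 0.001]
ft_force: [0.2, -0.4, -0.1]
grip_width: 0.0235
```

```bash
python3 - <<'E'
from h import *
o=sensors.get_obs();print(o["eef_pos"],o["tool_rot"],o["ft_force"])
print(move((.549,-.007,.127),0))
E
```

```text
[ 0.52153376 -0.0070872   0.12680888] [-6.75487742e-05  9.99999480e-01  4.03734499e-05  1.01689418e-03] [ 0.17534374 -0.42413415 -0.06947894]
(array([-2.74665795e-02,  8.35049011e-05, -1.35249019e-04]), array([8.07469138e-05, 2.03378871e-03, 1.35097572e-04]))
```

No contact so far; continuing in.

>>> apply_moves --plan '[-0.004,0,0,0,0.002,0,-0.009,0,0,0,0.002,0,-0.014,0,0,0,0.002,0,-0.019,0,0,0,0.002,0,-0.023,0,0,0,0.002,0,-0.025,0,0,0,0.002,0,-0.025,0,0,0,0.002,0]'

```text
clock: 11.47
eef_pos: [0.5451, -0.0071, 0.1267]
tool_rot: [-0.0, 1.0, 0.0, -0.001]
ft_force: [0.5, 0.2, -0.5]
grip_width: 0.0233
```

```bash
python3 - <<'E'
from h import *
s=cam("side");cv2.imwrite("pics/s8.png",cv2.resize(s["bgr"][150:250,200:320],None,fx=6,fy=6,interpolation=cv2.INTER_CUBIC))
w=cam("wrist");cv2.imwrite("pics/w8.png",w["bgr"])
o=sensors.get_obs();print(o["eef_pos"],o["tool_rot"],o["ft_force"])
E
```

```text
[ 0.54444808 -0.00706627  0.12668708] [-8.00124138e-05  9.99999548e-01  9.21787548e-06 -9.47014723e-04] [-1.02823235  0.40128884 -1.18993992]
```

View pics/s8.png

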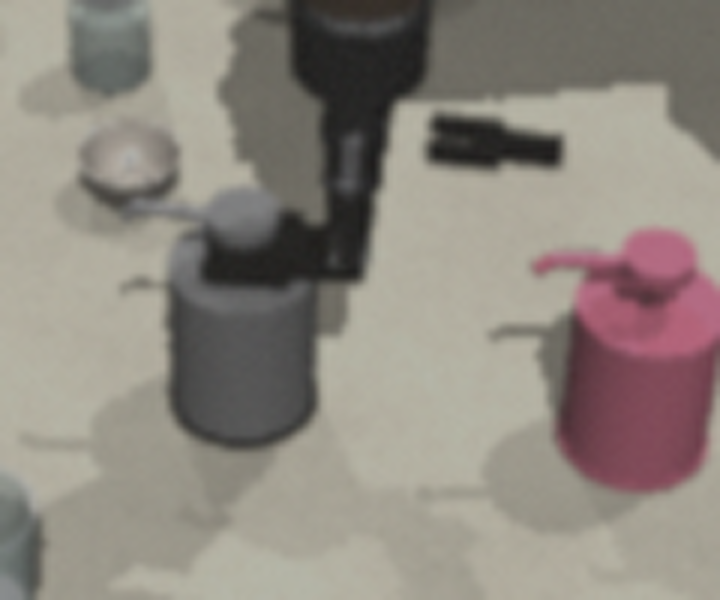

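View pics/w8.png

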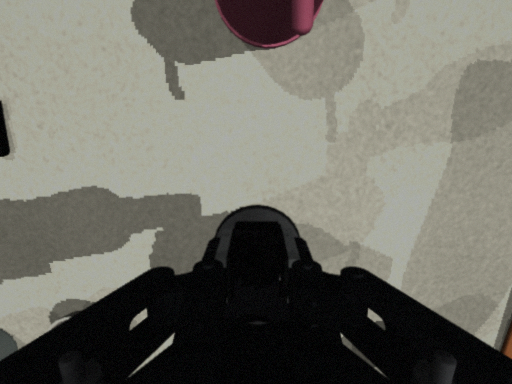

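>>> apply_moves --plan '[-0.002,0,0,0,0,0,-0.004,0,0,0,0,0,-0.004,0,0,0,0,0]'

```text
clock: 11.82
eef_pos: [0.549, -0.007, 0.1269]
tool_rot: [-0.0, 1.0, 0.0, -0.0]
ft_force: [-0.9, 0.3, -0.5]
grip_width: 0.0237
```

>>> apply_moves --plan '[-0.001,0,0,0,0,0,-0.001,0,0,0,0,0]'

```text
clock: 11.98
eef_pos: [0.5498, -0.0071, 0.1268]
tool_rot: [-0.0, 1.0, 0.0, -0.001]
ft_force: [0.3, -0.1, 0.3]
grip_width: 0.024
```

>>> apply_moves --plan '[-0.001,0,0,0,0,0,-0.001,0,0,0,0,0]'

```text
clock: 12.15
eef_pos: [0.5507, -0.0071, 0.1268]
tool_rot: [-0.0, 1.0, 0.0, -0.001]
ft_force: [0.2, 0.5, -1.2]
grip_width: 0.0238
```

>>> apply_moves --plan '[-0.001,0,0,0,0,0,-0.001,0,0,0,0,0]'

```text
clock: 12.32
eef_pos: [0.5518, -0.0071, 0.1268]
tool_rot: [-0.0, 1.0, -0.0, -0.001]
ft_force: [-0.1, -0.3, -0.3]
grip_width: 0.0239
```

>>> apply_moves --plan '[-0.001,0,0,0,0,0,-0.001,0,0,0,0,0]'

```text
clock: 12.48
eef_pos: [0.5523, -0.0071, 0.1267]
tool_rot: [-0.0, 1.0, 0.0, -0.001]
ft_force: [-1.2, -0.7, -0.4]
grip_width: 0.0234
```

>>> apply_moves --plan '[-0.001,0,0,0,0,0,-0.001,0,0,0,0,0]'

```text
clock: 12.65
eef_pos: [0.5525, -0.0071, 0.1264]
tool_rot: [-0.0, 1.0, 0.0, -0.002]
ft_force: [-3.3, -0.1, 0.9]
grip_width: 0.0234
```

>>> apply_moves --plan '[-0.001,0,0,0,0,0,-0.001,0,0,0,0,0]'

```text
clock: 12.82
eef_pos: [0.5526, -0.007, 0.1262]
tool_rot: [-0.0, 1.0, 0.0, -0.003]
ft_force: [-6.7, 0.8, 2.0]
grip_width: 0.0234
```

>>> apply_moves --plan '[0.002,0,0,0,0,0,0.004,0,0,0,0,0,0.004,0,0.0015,0,0,0,0.004,0,0.0015,0,0,0]'

```text
clock: 13.15
eef_pos: [0.5512, -0.0071, 0.1254]
tool_rot: [-0.0, 1.0, 0.0, -0.0]
ft_force: [-0.1, 0.3, -0.3]
grip_width: 0.0238
```

>>> apply_moves --plan '[0,0,0.001,0,0,0,0,0,0.001,0,0,0]'

```text
clock: 13.32
eef_pos: [0.5512, -0.0071, 0.1245]
tool_rot: [-0.0, 1.0, 0.0, -0.0]
ft_force: [-0.4, -0.6, 0.8]
grip_width: 0.0237
```

>>> apply_moves --plan '[0,0,0.0008,0,0,0,0,0,0.0008,0,0,0]'

```text
clock: 13.48
eef_pos: [0.5512, -0.0071, 0.1243]
tool_rot: [-0.0, 1.0, 0.0, 0.0]
ft_force: [-0.2, -0.5, 3.5]
grip_width: 0.0237
```

>>> apply_moves --plan '[0,0,0,0,0,0,0,0,0,0,0,0,0,0,0,0,0,0,0,0,0,0,0,0,0,0,0,0,0,0]' --grip 0.045

```text
clock: 13.9
eef_pos: [0.5505, -0.007, 0.1232]
tool_rot: [-0.0, 1.0, 0.0, -0.001]
ft_force: [-0.4, -0.5, -0.3]
grip_width: 0.0451
```

>>> apply_moves --plan '[0,0,-0.005,0,0,0,0,0,-0.015,0,0,0,0,0,-0.035,0,0,0,0,0,-0.06,0,0,0,0,0,-0.09,0,0,0,-0.03,0,-0.12,0,0,0,-0.065,0,-0.135,0,0,0,-0.095,0,-0.135,0,0,0,-0.11,0,-0.135,0,0,0,-0.11,0,-0.135,0,0,0,-0.11,0,-0.135,0,0,0]'

```text
clock: 14.82
eef_pos: [0.6609, -0.007, 0.258]
tool_rot: [-0.0, 1.0, 0.0, -0.001]
ft_force: [-0.4, 0.2, -0.3]
grip_width: 0.0451
```

```bash
python3 - <<'E'
from h import *
c=cam("wrist");cv2.imwrite("pics/w9.png",c["bgr"]);np.save("w9.npy",c,allow_pickle=True);print(c["p"])
s=cam("side");cv2.imwrite("pics/s9.png",cv2.resize(s["bgr"][150:250,200:320],None,fx=6,fy=6,interpolation=cv2.INTER_CUBIC))
E
```

```text
[ 0.66092072 -0.00704165  0.25800563]
```

View pics/w9.png

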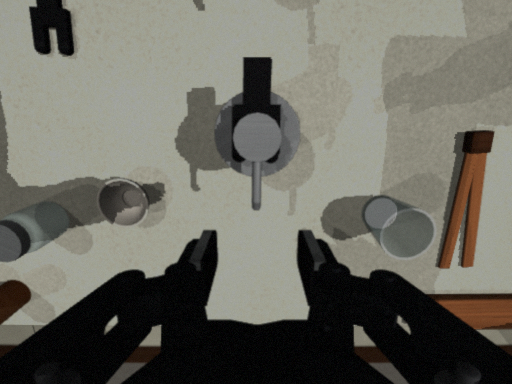

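View pics/s9.png

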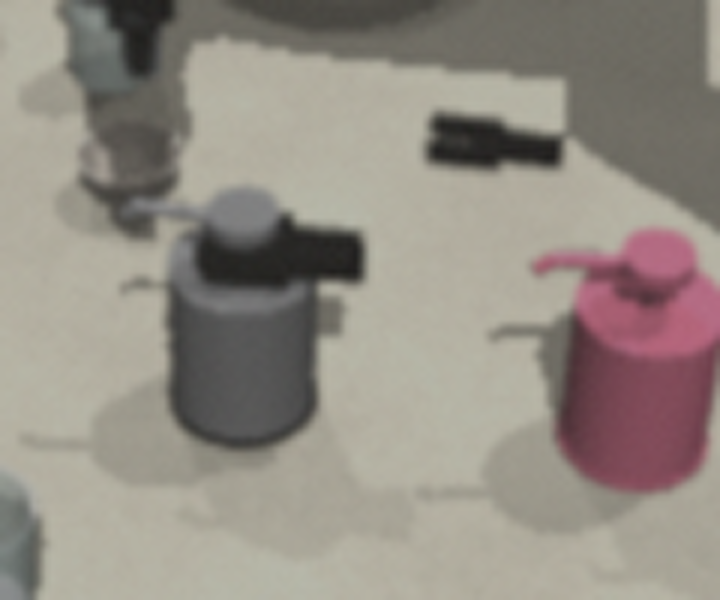

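```bash
python3 - <<'E'
from h import *
c=np.load("w9.npy",allow_pickle=True).item(); g=c["bgr"]
m=(g[:200].max(2)<40).astype(np.uint8);n,l,st,ce=cv2.connectedComponentsWithStats(m)
for i in range(1,n):
    if st[i,4]>300 and 230<ce[i][0]<280:
        pts=np.argwhere(l==i)[:,::-1]; W=np.array([onz(c,u,v,.13)[:2] for u,v in pts])*1000
        print(st[i],"tail end",W[:,0].min(),"at z .12",onz(c,ce[i][0],st[i][1],.12),onz(c,ce[i][0],st[i][1],.11))
        for a in range(int(W[:,0].min())+1,int(W[:,0].max()),6):
            k=(W[:,0]>=a)&(W[:,0]<a+6); print(a,W[k,1].min().round(1),W[k,1].max().round(1))
cv2.imwrite("pics/w9c.png",cv2.convertScaleAbs(cv2.resize(g[50:215,190:330],None,fx=3.6,fy=3.6,interpolation=cv2.INTER_CUBIC),alpha=2))
print(move((.609,-.0066,.16),0))
E
```

```text
[ 232   58   48   77 1849] tail end 540.1236379531421 at z .12 [ 0.53825907 -0.00774306  0.12      ] [ 0.53638769 -0.00778604  0.11      ]
541 -18.4 5.4
547 -18.5 5.5
553 -18.6 5.5
559 -18.7 4.7
565 -19.7 4.7
571 -19.8 4.8
577 -30.3 14.4
583 -30.4 14.5
589 -30.6 14.6
595 -30.7 14.7
601 -30.9 -29.8
(array([0.05066916, 0.00045572, 0.09872986]), array([ 3.83824425e-05, -2.29239362e-03,  1.86910825e-04]))
```

View pics/w9c.png

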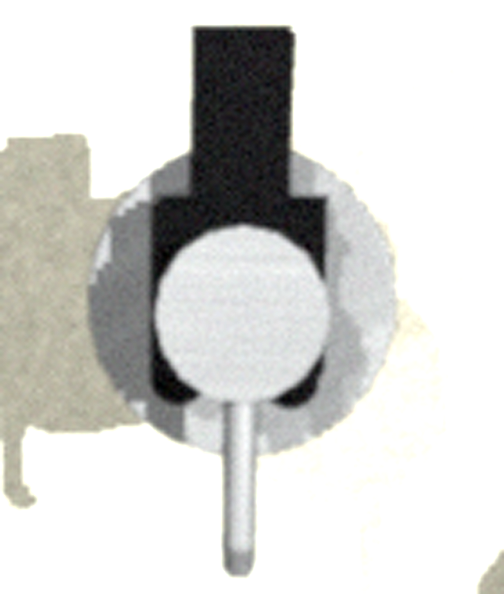

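>>> apply_moves --plan '[0.015,0,0.01,0,0,0,0.035,0,0.025,0,0,0,0.0505,0.0005,0.05,0,0,0,0.0505,0.0005,0.075,0,0,0,0.0505,0.0005,0.09,0,0,0,0.0505,0.0005,0.095,0,0,0,0.0505,0.0005,0.095,0,0,0]' --grip 0

```text
clock: 15.5
eef_pos: [0.6083, -0.0065, 0.1627]
tool_rot: [-0.0, 1.0, 0.0, -0.002]
ft_force: [-0.5, 0.2, -0.9]
grip_width: 0.0001
```

>>> apply_moves --plan '[0,0,0.004,0,0,0,0,0,0.008,0,0,0,0,0,0.012,0,0,0,0,0,0.015,0,0,0,0,0,0.018,0,0,0,0,0,0.018,0,0,0]'

```text
clock: 16.0
eef_pos: [0.6107, -0.0065, 0.1455]
tool_rot: [-0.0, 1.0, 0.0, -0.0]
ft_force: [1.8, -0.2, 3.8]
grip_width: 0.0003
```

>>> apply_moves --plan '[0,0,0.001,0,0,0,0,0,0.002,0,0,0,0,0,0.002,0,0,0]'

```text
clock: 16.25
eef_pos: [0.6107, -0.0065, 0.1441]
tool_rot: [-0.0, 1.0, 0.0, 0.0]
ft_force: [1.1, -0.1, 3.7]
grip_width: -0.0002
```

>>> apply_moves --plan '[0,0,0.001,0,0,0,0,0,0.002,0,0,0,0,0,0.002,0,0,0]'

```text
clock: 16.5
eef_pos: [0.6107, -0.0065, 0.144]
tool_rot: [-0.0, 1.0, 0.0, 0.001]
ft_force: [-4.3, 0.2, 11.9]
grip_width: -0.0
```

>>> apply_moves --plan '[0,0,0.001,0,0,0,0,0,0.002,0,0,0,0,0,0.002,0,0,0]'

```text
clock: 16.75
eef_pos: [0.6108, -0.0066, 0.144]
tool_rot: [-0.0, 1.0, -0.0, 0.002]
ft_force: [-6.3, 0.3, 20.4]
grip_width: -0.0
```

>>> apply_moves --plan '[0.0005,0,0.0005,0,0,0,0.001,0,0.001,0,0,0,0.001,0,0.001,0,0,0,0.001,0,0.001,0,0,0,0.001,0,0.001,0,0,0,0.001,0,0.001,0,0,0]'

```text
clock: 17.25
eef_pos: [0.6108, -0.0065, 0.144]
tool_rot: [-0.0, 1.0, -0.0, 0.003]
ft_force: [-5.3, -0.9, 21.8]
grip_width: 0.0004
```

```bash
python3 - <<'E'
from h import *
s=cam("side");cv2.imwrite("pics/s10.png",cv2.resize(s["bgr"][150:280,190:320],None,fx=4.5,fy=4.5,interpolation=cv2.INTER_CUBIC))
t=cam("top");cv2.imwrite("pics/t10.png",t["bgr"])
o=sensors.get_obs();print(o["eef_pos"],o["ft_force"],o["clock"])
E
```

```text
[ 0.6107577  -0.00655416  0.14397867] [-5.36946059  1.02485677 22.8111619 ] 17.35
```

View pics/s10.png

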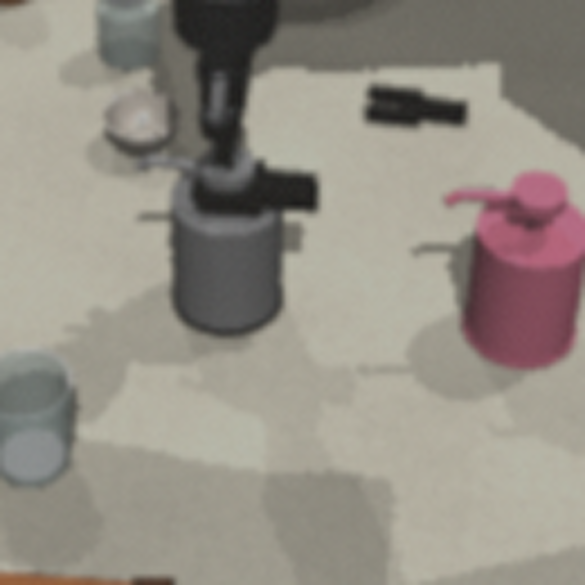

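View pics/t10.png

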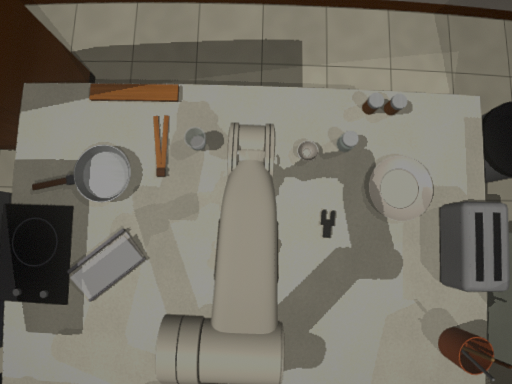

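The head is pressed onto the two-spacer stack, the spare is still on the counter, and the other things look unmoved. Handing in.

```bash
python3 -c "
from workcell import bot
print(bot.job_done())"
```

```text
the job is handed in; nothing more can be done
None
```

The dispenser is blocked and the job is handed in, at about 17.4 s on the robot's clock. The gripper is holding the head down on the stack with about 22 N.

- **Feeling the play:** I pressed the head until it stopped dead, with its top at z = 0.134 m, which matches the one spacer already there. It touched somewhere between 0.1465 and 0.150 m on the way down, so the play was about 13–16 mm. That meant room for exactly one more spacer. I then let the head spring fully up.
- **Fitting the spacer:** I slid spacer a in over the first one until it touched the stem at about 7 N. I then backed it off about 1.4 mm towards its home position, lowered it and released it.
- **Seating check:** The wrist picture put its tail end about 1 mm further in than nominal and about 1 mm off-centre. Both are within the 2 mm clearance of the slot.
- **Final press:** The head stops with its top at z = 0.144 m, which is exactly two spacers, leaving about 5 mm or less of free gap at rest. Spacer b stays on the counter, and the other things look unmoved in the last pictures.
- **Disagreements:**
    - The grip width read 23.8 mm on the 26 mm tail.
    - The final press carries a sideways force of about 5 N, and the fingertip is about 2 mm off the head's centre.
    - The early side and top camera positions for the spacers differed by up to 10 mm, so I used wrist-camera measurements instead.

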